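# Put the press tooling back into its fitted case

### The job

Put the press tooling away: gather the three stepped driver discs and the drive arbor and press each one, hub or grip end up, fully home into the foam cutout of its own size in the grey case. Leave the ball bearing and the hollow bushing standing where they are; they are workpieces and do not belong in the case.

Things in the scene. Friction and masses are not known exactly. Their poses are not given: they have to be found in the camera images.
- disc_small: The small driver disc: plain steel, stepped, standing hub up. Round flange 34 mm across and 14 mm thick with a bevelled lower rim; on it a hub 20 mm across and 16 mm tall with a small dark bore (30 mm high in all). Origin at the centre of its underside, z up the hub. Grip the hub. A letter scale 85 mm high stands between here and the case.
- disc_medium: The medium driver disc: plain steel, stepped, standing hub up. Round flange 43 mm across and 14 mm thick with a bevelled lower rim; on it a hub 20 mm across and 16 mm tall with a small dark bore (30 mm high in all). Origin at the centre of its underside, z up the hub. Grip the hub. A letter scale 85 mm high stands between here and the case.
- disc_large: The large driver disc: plain steel, stepped, standing hub up. Round flange 52 mm across and 14 mm thick with a bevelled lower rim; on it a hub 20 mm across and 16 mm tall with a small dark bore (30 mm high in all). Origin at the centre of its underside, z up the hub. Grip the hub. A letter scale 85 mm high stands between here and the case.
- arbor: The drive arbor: plain steel pin standing upright, 64 mm tall. Lower shank 24 mm across and 34 mm long with a bevelled foot, upper grip 18 mm across and 30 mm long. Origin at the centre of its underside, z up. A letter scale 85 mm high stands between here and the case.
- foam_small: Dark foam module 70x70x26 mm, one of 4 (2x2) fixed in the grey case, rim level with it. Round cutout for the small disc: 40 mm wide, bevelled mouth, 16 mm deep, with 4 springy ribs tapering to 32 mm in the top 9 mm: push the piece down (5-20 N) to the floor. Home: flange 2 mm below the foam face. Origin on the cutout's axis, at the underside; its floor 10 mm, foam face 26 mm above it.
- foam_medium: Dark foam module 70x70x26 mm, one of 4 (2x2) fixed in the grey case, rim level with it. Round cutout for the medium disc: 49 mm wide, bevelled mouth, 16 mm deep, with 4 springy ribs tapering to 41 mm in the top 9 mm: push the piece down (5-20 N) to the floor. Home: flange 2 mm below the foam face. Origin on the cutout's axis, at the underside; its floor 10 mm, foam face 26 mm above it.
- foam_large: Dark foam module 70x70x26 mm, one of 4 (2x2) fixed in the grey case, rim level with it. Round cutout for the large disc: 58 mm wide, bevelled mouth, 16 mm deep, with 4 springy ribs tapering to 50 mm in the top 9 mm: push the piece down (5-20 N) to the floor. Home: flange 2 mm below the foam face. Origin on the cutout's axis, at the underside; its floor 10 mm, foam face 26 mm above it.
- foam_arbor: Dark foam module 70x70x26 mm, one of 4 (2x2) fixed in the grey case, rim level with it. Round cutout for the arbor: 30 mm wide, bevelled mouth, 22 mm deep, with 4 springy ribs tapering to 22 mm in the top 9 mm: push the piece down (5-20 N) to the floor. Home: 42 mm stand out. Origin on the cutout's axis, at the underside; its floor 4 mm, foam face 26 mm above it.
- bearing: A ball bearing, not of the set: flat steel ring 42 mm across, 12 mm thick, with black seals and an open 20 mm bore, no hub. Origin at the centre of its underside, z up.
- bushing: A turned steel bushing, not of the set: 30 mm across, 30 mm tall, with a narrower neck and an open bore through it. Origin at the centre of its underside, z up.
Mind the look-alikes: they are no part of the job. What is shaped like the disc_small but orange, pink or purple is not meant.

How it is judged:
At the end, for the whole second after the job is handed in: Each of the three discs and the arbor is upright (within 0.1 rad), at rest and released in the cutout of its own size, within 6 mm of the cutout's axis and within 3 mm of its floor; the bearing and the bushing are still upright and within 30 mm of where they stood (horizontal distance between disc_small and foam_small below 0.006 m and z of disc_small in the frame of foam_small below 0.013 m and angle between each of disc_small, disc_medium, disc_large, arbor's own z axis and vertical below 0.1 rad and linear speed of each of disc_small, disc_medium, disc_large, arbor below 0.02 m/s and horizontal distance between disc_medium and foam_medium below 0.006 m and z of disc_medium in the frame of foam_medium below 0.013 m and horizontal distance between disc_large and foam_large below 0.006 m and z of disc_large in the frame of foam_large below 0.013 m and horizontal distance between arbor and foam_arbor below 0.006 m and z of arbor in the frame of foam_arbor below 0.007 m and distance of each of bearing, bushing from where it was at the start of the episode below 0.03 m and angle between each of bearing, bushing's own z axis and vertical below 0.2 rad); the robot touches nothing.
It fails at once if the bearing or the bushing was carried or pushed away (distance of any of bearing, bushing from where it was at the start of the episode above 0.03 m).
It also fails if it takes over 112 s, if anything falls off the work surface, if the arm or the gripper's body presses on something with over 40 N, if the wrist force passes 120 N, or if a joint passes its speed limit or range.

### The arm

A 6-joint arm with a two-finger parallel gripper is mounted at the origin on a cart in front of the work surface, level with it; the furniture and walls round the work are solid. World frame = base frame: x ahead of the robot, y to its left, z up, the work surface at z = 0. Lengths are in m, angles in rad, forces in N, time in s.
With the tool pointing down it reaches from about 0.35 to 0.775 m from the base axis. Payload 5.5 kg.
Tool frame: the origin (TCP) lies where the fingers leave the gripper's body, on its centre line; the fingertips stand 73 mm ahead of it and the grasp point (between the pads) lies 54 mm ahead of it; z points along the fingers, y is the line along which they close (so a half turn about z gives the same grasp; the last joint's range is limited). The gripper opens to 85 mm and grips with 20 to 120 N. Pads are 22 mm wide; open, the fingers measure 114 mm over their backs; the gripper's body (76 mm by 85 mm) begins 54 mm behind the grasp point. The pads swing forward as they close: fully open they stand 13 mm farther back than shut.
Start: joints at [1.172, 0.313, 0.046, 1.304, 0, 1.431], TCP at [0.147, 0.556, 0.304] pointing down, gripper open.
Joint ranges: [-2.76, 2.76], [-0.86, 1.69], [-1.03, 1.26], [-2.2, 2.34], [-1.47, 1.5], [-3.14, 3.14]. Speed limits (rad/s): [2.57, 2.57, 3.14, 3.14, 3.14, 3.14].

### API

Orientations are given as [roll, pitch, yaw] about the fixed x, y, z axes, in that order (R = Rz(yaw) Ry(pitch) Rx(roll)).
In Python, from plant import bot gives the robot as it stands.
- The arm moves only by the tool step_arm, never from a script. Its argument "steps" is one flat list of numbers, 7 for each row, row after row: the turn, a rotation vector about the tool's x, y, z in rad, then the shift along the tool's x, y, z in m, then the finger opening in m, from 0 to 0.0854. In form: [rx, ry, rz, tx, ty, tz, gripper, rx, ry, rz, tx, ty, tz, gripper, ...]. A call has 1 to 20 rows; each row is the pose to reach, as a shift and turn from the pose commanded when the call began, along the tool's axes at that moment; what a row does not reach only later rows make up. A row lasts 1/10 s, in which the tool goes at most 50 mm and 8.59 degrees, less where a joint would pass 70% of its speed; a pose out of reach is approached as far as the arm can. A call with a gripper value outside its range is refused whole. The fingers move at their own pace and stop on an object; "grip_force" is the grip in N (left out, the last holds). Time passes only in rows, so rows that repeat a pose let the fingers close. It gives the time, the measured TCP pose, the force, the opening and the grip force at its end, in the units of the state.
- bot.read_state(): the state, without advancing time (a new reading comes with each control period).
- bot.grab_frame(name): name is "side" or "top" or "wrist"; returns the picture (400x640x3 uint8, red, green, blue); there is no depth.
- bot.camera_info(name): a dict with "fx", "fy", "cx", "cy" (pixels), "xyz" and "rotation" of the camera in the world; the wrist camera has in their place "mount" (4x4, takes a point from camera to tool coordinates, whose origin is the TCP and whose axes are the flange's). Camera axes: x right, y down, z forward; pixel columns grow to the right and rows downward; lengths in m; the calibration is good to about 2 mm. A picture is of the moment at which its call begins: read the wrist's pose just before it. camera_info takes no time and is no camera call.
- bot.sign_off(): hands the job in; it is judged then, once.
The state is a dict: "time": time; "joint_positions": joint angles; "qvel": joint speeds; "joint_efforts": joint torques, N m; "position": TCP position; "tool_rot": TCP orientation; "contact_force": force on the tool from outside, world axes, zero at the start; "wrist_torque": the same for the moment, N m; "finger_gap": finger opening in m; "grip_force": force on a finger pad.
Only numpy, scipy, OpenCV 4.12 (cv2) and the standard library are available. Lean on these libraries where they do the work, as an engineer would, in place of code of your own. Each camera call takes 0.05 s, during which the arm holds its last target. There are 200 camera calls.

## Working session

There is one attempt and no reset: what is moved stays moved. The work goes in short steps, Python scripts to look and compute and a tool call to move; the robot and the scene stay as the last step left them, time stands still between calls to the robot, and variables do not carry over. Pictures are saved under pics/ and viewed, at most 14 in all, crops included, and the job is handed in when it is done.

Besides the shell and the picture viewer there is one more tool, called after "Request:" as name(argument=value, ...) on one line, values as JSON. step_arm: Moves the arm, as the interface text tells. Its arguments: {"type":"object","properties":{"steps":{"type":"array"},"grip_force":{"type":"number"}},"required":["steps"]}

```bash
mkdir -p pics; ls
python3 - <<'E'
from plant import bot
import cv2,numpy as np
np.set_printoptions(precision=4,suppress=True)
s=bot.read_state()
for k,v in s.items(): print(k,v)
for n in("top","side","wrist"):
    print(n,bot.camera_info(n))
    cv2.imwrite(f"pics/{n}0.png",bot.grab_frame(n)[:,:,::-1])
E
```

```text
pics
time 0.0
joint_positions [1.1724 0.314  0.045  1.3036 0.     1.4312]
qvel [-0.0018 -0.0002 -0.0011  0.0004  0.0007 -0.0004]
joint_efforts [ -0.001  -48.0635  29.8528   0.0195  -0.0001  -0.    ]
position [0.147  0.5555 0.303 ]
tool_rot [-3.1398 -0.0003  2.8828]
contact_force [ 0.1629  1.1475 -0.2877]
wrist_torque [ 0.0078 -0.0066  0.0304]
grip_force 0.0
finger_gap 0.08518033504571071
top {'fx': 490.4433790024325, 'fy': 490.4433790024325, 'cx': 316.72530455498816, 'cy': 189.60621176470372, 'xyz': array([ 0.465 , -0.0021,  1.3127]), 'rotation': array([-3.0559,  0.0139, -1.5765])}
side {'fx': 500.63944593786476, 'fy': 500.63944593786476, 'cx': 317.5740838910359, 'cy': 199.65957682333078, 'xyz': array([0.0611, 1.1066, 0.6336]), 'rotation': array([-2.0193, -0.0154, -2.697 ])}
wrist {'fx': 279.60954234534444, 'fy': 279.60954234534444, 'cx': 319.24769622305377, 'cy': 198.59827468954842, 'mount': array([[ 0.0001, -0.9581, -0.2865,  0.0738],
       [ 1.    ,  0.0002, -0.0001, -0.0008],
       [ 0.0001, -0.2865,  0.9581, -0.0689],
       [ 0.    ,  0.    ,  0.    ,  1.    ]])}
```

View pics/top0.png

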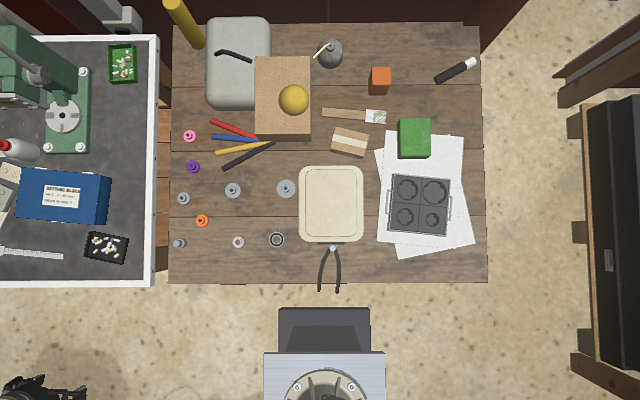

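View pics/side0.png

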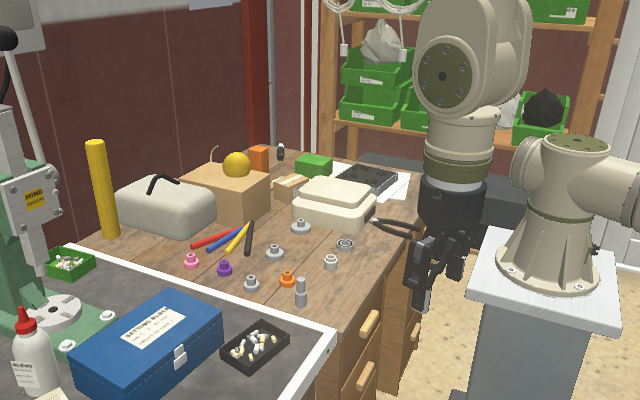

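View pics/wrist0.png

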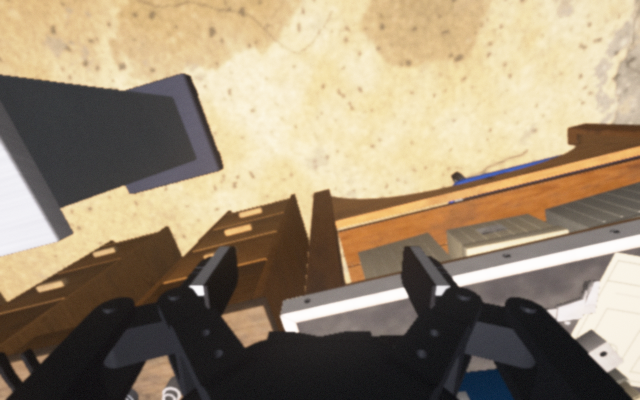

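The top view shows small disc (183,198), medium (232,190), large (286,188), arbor (179,243), bushing (238,242), bearing (277,240), and the letter scale (331,204). The case is near (419,205). The side view confirms the arbor standing upright at (300,292). The wrist view does not yet cover the work. Next I'll measure from the top and zoom in.

```bash
cat > h.py <<'E'
import numpy as np,cv2
from scipy.spatial.transform import Rotation as R
from plant import bot
np.set_printoptions(precision=4,suppress=True)
def cam(n,s=None):
    i=bot.camera_info(n)
    if n!="wrist": return i,np.array(i["xyz"]),R.from_euler("xyz",i["rotation"]).as_matrix()
    T=np.eye(4);T[:3,:3]=R.from_euler("xyz",s["tool_rot"]).as_matrix();T[:3,3]=s["position"]
    M=T@np.array(i["mount"]);return i,M[:3,3],M[:3,:3]
def ray(n,uv,z,s=None):
    i,p,r=cam(n,s);d=r@np.array([(uv[0]-i["cx"])/i["fx"],(uv[1]-i["cy"])/i["fy"],1]);return p+d*(z-p[2])/d[2]
def proj(n,X,s=None):
    i,p,r=cam(n,s);c=r.T@(np.array(X)-p);return np.array([i["cx"]+i["fx"]*c[0]/c[2],i["cy"]+i["fy"]*c[1]/c[2]])
E
python3 - <<'E'
from h import *
im=cv2.imread("pics/top0.png")
for k,uv,z in[("S",(183,198),.03),("M",(232,190),.03),("L",(286,188),.03),("arb",(179,243),.064),("bush",(238,242),.03),("bear",(277,240),.012),("case",(419,205),.03),("scaleTL",(300,168),.085),("scaleBR",(362,242),.085),("orange",(202,220),.03),("card",(380,255),0)]:
    print(k,ray("top",uv,z))
a=cv2.resize(im[170:260,165:300],None,fx=5.8,fy=5.8,interpolation=cv2.INTER_CUBIC)[:,:780]
cv2.imwrite("pics/a.png",a)
cv2.imwrite("pics/b.png",cv2.resize(im[165:245,375:465],None,fx=7,fy=7,interpolation=cv2.INTER_CUBIC))
E
```

```text
S [0.5556 0.3672 0.03  ]
M [0.5758 0.2381 0.03  ]
L [0.5801 0.0959 0.03  ]
arb [0.4386 0.3656 0.064 ]
bush [0.4396 0.2212 0.03  ]
bear [0.444  0.1211 0.012 ]
case [ 0.5331 -0.2516  0.03  ]
scaleTL [0.6256 0.0563 0.085 ]
scaleBR [ 0.439  -0.0975  0.085 ]
orange [0.4975 0.3162 0.03  ]
card [ 0.4027 -0.1513  0.    ]
```

View pics/a.png

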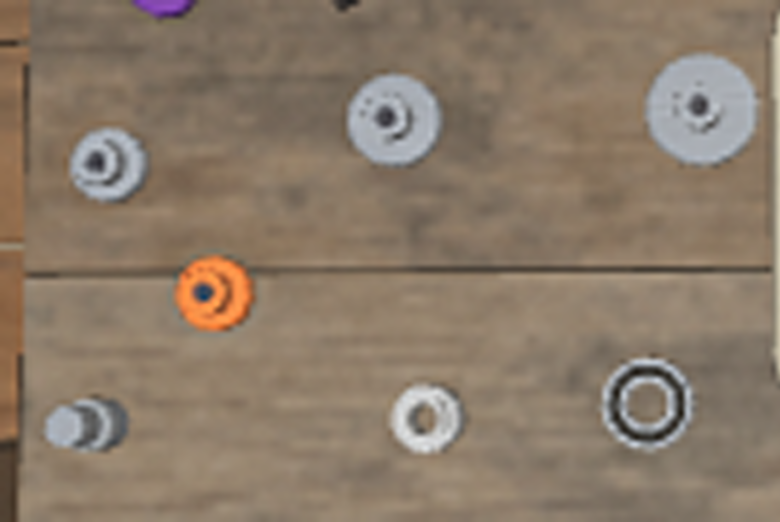

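View pics/b.png

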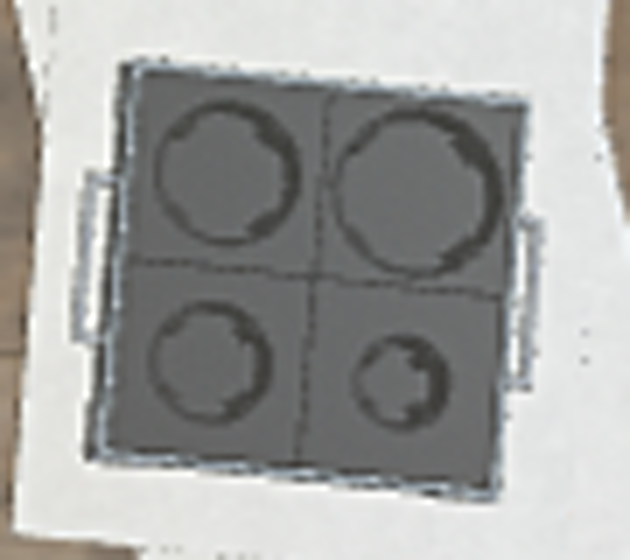

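The crops show disc bores near crop px S(95,160), M(386,117), L(699,105), and arbor top (67,425). In the case, medium is top-left, large top-right, small bottom-left and arbor bottom-right. Next come refined positions: discs by flange and bore at two heights, cutouts by their circles.

Run:
```python
from h import *
f=lambda c,o,k:(o[0]+(c[0]+.5)/k-.5,o[1]+(c[1]+.5)/k-.5)
A=lambda c:f(c,(165,170),5.8); B=lambda c:f(c,(375,165),7)
for k,b,fl in[("S",(95,161),(108,164)),("M",(386,117),(394,119)),("L",(699,105),(702,109)),]:
    print(k,ray("top",A(b),.03)[:2],ray("top",A(fl),.012)[:2])
print("arb",ray("top",A((67,426)),.064)[:2]);print("bush",ray("top",A((426,418)),.03),"bear",ray("top",A((647,404)),.012))
for z in(.026,.032):
    c=[ray("top",B(p),z)[:2] for p in((128,66),(526,100),(495,495),(95,458))]
    print("rim",z,np.array(c).ravel(),[np.linalg.norm(c[i]-c[i-1]) for i in range(4)])
    for k,p in[("M",(228,173)),("L",(418,190)),("S",(211,363)),("A",(402,383))]: print(k,ray("top",B(p),z)[:2])
```

```text
S [0.5573 0.3726] [0.5572 0.3718]
M [0.5765 0.2404] [0.5771 0.2401]
L [0.5809 0.0982] [0.5807 0.0983]
arb [0.4385 0.3729]
bush [0.4405 0.2211 0.03  ] bear [0.446  0.1234 0.012 ]
rim 0.026 [ 0.6155 -0.1857  0.6016 -0.3345  0.454  -0.3188  0.4686 -0.1706] [np.float64(0.14774029097543973), np.float64(0.14953359709371727), np.float64(0.14842948206719223), np.float64(0.14891924727922942)]
M [ 0.5749 -0.2223]
L [ 0.568  -0.2932]
S [ 0.5037 -0.2145]
A [ 0.4958 -0.2854]
rim 0.032 [ 0.6148 -0.1848  0.601  -0.333   0.4541 -0.3173  0.4685 -0.1698] [np.float64(0.14705134090127736), np.float64(0.14883628438282917), np.float64(0.14773731812191426), np.float64(0.1482247994357886)]
M [ 0.5743 -0.2213]
L [ 0.5675 -0.2919]
S [ 0.5035 -0.2135]
A [ 0.4956 -0.2841]
```

Request:
step_arm(steps=[0,0,-0.13,-0.01,-0.05,0,0.045,0,0,-0.259,-0.02,-0.1,0,0.045])

```text
time: 0.35
position: [0.141, 0.4555, 0.3022]
tool_rot: [-3.139, -0.001, -3.135]
contact_force: [0.3, -0.1, 1.2]
finger_gap: 0.0588
grip_force: 0.0
```

Request:
step_arm(steps=[0,0,0,-0.44,-0.3575,0.05,0.045,0,0,0,-0.44,-0.3575,0.05,0.045,0,0,0,-0.44,-0.3575,0.05,0.045,0,0,0,-0.44,-0.3575,0.05,0.045,0,0,0,-0.44,-0.3575,0.05,0.045,0,0,0,-0.44,-0.3575,0.05,0.045,0,0,0,-0.44,-0.3575,0.05,0.045,0,0,0,-0.44,-0.3575,0.05,0.045,0,0,0,-0.44,-0.3575,0.05,0.045,0,0,0,-0.44,-0.3575,0.05,0.045,0,0,0,-0.44,-0.3575,0.05,0.045,0,0,0,-0.44,-0.3575,0.05,0.045,0,0,0,-0.44,-0.3575,0.1,0.045,0,0,0,-0.44,-0.3575,0.1,0.045,0,0,0,-0.44,-0.3575,0.1,0.045,0,0,0,-0.44,-0.3575,0.1,0.045])

```text
time: 1.95
position: [0.5817, 0.0992, 0.2058]
tool_rot: [3.141, 0.002, -3.141]
contact_force: [0.2, 1.0, 1.0]
finger_gap: 0.0454
grip_force: 0.0
```

Run:
```python
from h import *
s=bot.read_state();im=bot.grab_frame("wrist")[:,:,::-1].copy();print(s["position"],s["tool_rot"])
cv2.imwrite("pics/w1raw.png",im)
for X in((.581,.098,.03),(.581,.098,.014)):
    p=proj("wrist",X,s);print(p);cv2.circle(im,tuple(int(v) for v in p),2,(0,0,255),-1)
cv2.imwrite("pics/w1.png",im)
```

```text
[0.5817 0.0992 0.2058] [ 3.1414  0.0022 -3.1406]
[318.5636 198.2757]
[318.6027 193.523 ]
```

View pics/w1.png

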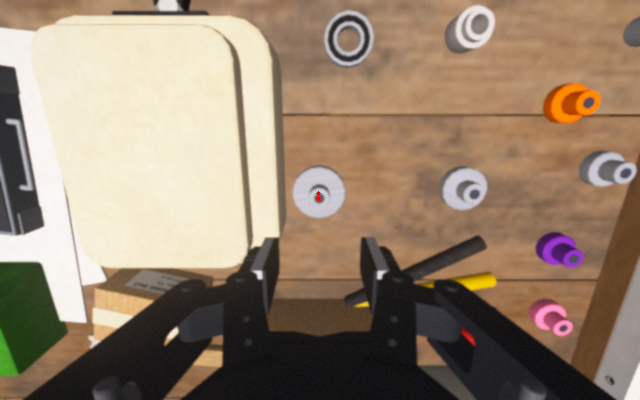

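The wrist view shows the large disc, with its bore at about (319,197) where the prediction fell. So the estimates hold to about 1 mm; now I descend.

Request:
step_arm(steps=[0,0,0,0,0.0015,0.05,0.045,0,0,0,0,0.0015,0.09,0.045,0,0,0,0,0.0015,0.11,0.045,0,0,0,0,0.0015,0.11,0.045,0,0,0,0,0.0015,0.11,0.045])

```text
time: 2.5
position: [0.5815, 0.1016, 0.095]
tool_rot: [3.14, 0.001, -3.14]
contact_force: [-0.2, 3.8, 0.6]
finger_gap: 0.0449
grip_force: 0.0
```

The +3.8 N y force and the 3 mm y offset suggest the finger is brushing the letter scale. I'll back up and turn 90° so the fingers close along x.

Request:
step_arm(steps=[0,0,0,0,0,-0.04,0.04,0,0,0.14,0,0,-0.06,0.04,0,0,0.28,0,0,-0.06,0.04,0,0,0.42,0,0,-0.06,0.04,0,0,0.56,0,0,-0.06,0.04,0,0,0.7,0,0,-0.06,0.04,0,0,0.84,0,0,-0.06,0.04,0,0,0.98,0,0,-0.06,0.04,0,0,1.12,0,0,-0.06,0.04,0,0,1.26,0,0,-0.06,0.04,0,0,1.4,0,0,-0.06,0.04,0,0,1.571,0,0,-0.06,0.04,0,0,1.571,0,0,-0.06,0.04,0,0,1.571,0,0,-0.06,0.04])

```text
time: 3.9
position: [0.5819, 0.1003, 0.1555]
tool_rot: [3.139, 0.0, 1.574]
contact_force: [1.0, 0.8, -0.1]
finger_gap: 0.0398
grip_force: 0.0
```

Run:
```python
from h import *
s=bot.read_state();im=bot.grab_frame("wrist")[:,:,::-1].copy();print(s["position"],s["tool_rot"],s["joint_positions"])
p=proj("wrist",(.581,.098,.03),s);print(p);cv2.circle(im,tuple(int(v) for v in p),2,(0,0,255),-1)
cv2.imwrite("pics/w2.png",im)
```

```text
[0.5819 0.1003 0.1555] [3.1388 0.0002 1.5737] [ 0.0348  0.4236 -0.1682  0.9762 -0.0003  1.6027]
[318.9181 219.8448]
```

View pics/w2.png

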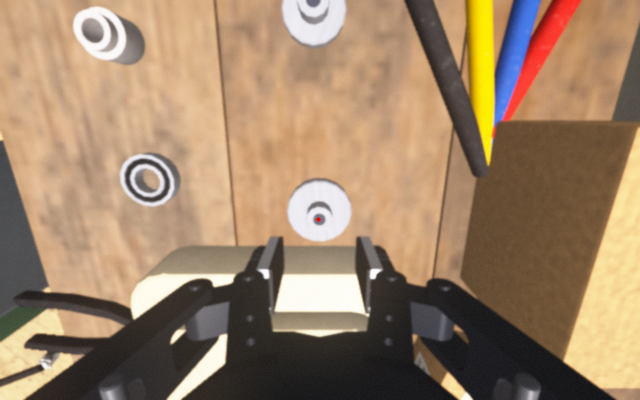

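Disc is untouched with bore at (319,219), and the fingers now straddle it along x.

Request:
step_arm(steps=[0,0,0,-0.002,-0.001,0.045,0.04,0,0,0,-0.002,-0.001,0.06,0.04,0,0,0,-0.002,-0.001,0.066,0.04,0,0,0,-0.002,-0.001,0.066,0.04])

```text
time: 4.35
position: [0.5799, 0.0982, 0.0875]
tool_rot: [-3.141, 0.0, 1.572]
contact_force: [-1.8, 0.1, -0.2]
finger_gap: 0.0395
grip_force: 0.0
```

Request:
step_arm(steps=[0,0,0,0,0,-0.002,0.015,0,0,0,0,0,-0.002,0.015,0,0,0,0,0,-0.002,0.015,0,0,0,0,0,-0.002,0.015,0,0,0,0,0,-0.002,0.015], grip_force=70)

```text
time: 4.85
position: [0.5813, 0.0982, 0.0919]
tool_rot: [3.138, -0.0, 1.571]
contact_force: [-1.3, 0.1, 6.0]
finger_gap: 0.0165
grip_force: 68.4
```

Request:
step_arm(steps=[0,0,0,0,0,-0.04,0.0,0,0,0,0,0,-0.08,0.0,0,0,0,0,0,-0.12,0.0,0,0,0,0,0,-0.12,0.0,0,0,0,0,0,-0.12,0.0,0,0,0,0,0,-0.12,0.0], grip_force=70)

```text
time: 5.45
position: [0.5791, 0.0981, 0.2084]
tool_rot: [-3.139, 0.0, 1.571]
contact_force: [0.4, 0.1, -2.7]
finger_gap: 0.0167
grip_force: 69.0
```

Run:
```python
from h import *
s=bot.read_state();im=bot.grab_frame("wrist")[:,:,::-1];sd=bot.grab_frame("side")[:,:,::-1];print(s["position"],s["tool_rot"],s["contact_force"])
cv2.imwrite("pics/w3.png",np.vstack([im[150:],cv2.resize(sd[100:300,200:520],None,fx=2,fy=2)[:350]]))
```

```text
[0.5791 0.0981 0.2084] [-3.139   0.      1.5709] [ 0.364   0.1102 -2.6673]
```

View pics/w3.png

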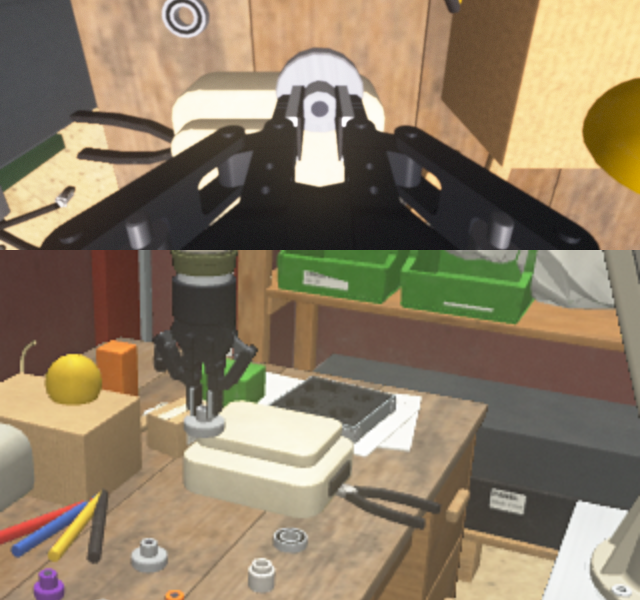

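Large disc is held level between the fingers (bore at wrist px (319,258)). I'm moving across the scale toward the case, stopping short to look.

Request:
step_arm(steps=[0,0,0,-0.28,-0.011,0,0.0,0,0,0,-0.28,-0.011,0,0.0,0,0,0,-0.28,-0.011,0,0.0,0,0,0,-0.28,-0.011,0,0.0,0,0,0,-0.28,-0.011,0,0.0,0,0,0,-0.28,-0.011,0,0.0,0,0,0,-0.28,-0.011,0,0.0,0,0,0,-0.28,-0.011,0,0.0,0,0,0,-0.28,-0.011,0,0.0])

```text
time: 6.45
position: [0.5686, -0.1808, 0.2088]
tool_rot: [-3.14, -0.001, 1.571]
contact_force: [-0.2, -0.1, -3.2]
finger_gap: 0.0167
grip_force: 69.0
```

Run:
```python
from h import *
s0=bot.read_state();top=bot.grab_frame("top")[:,:,::-1]
s=bot.read_state();im=bot.grab_frame("wrist")[:,:,::-1].copy();print(s["position"],s["tool_rot"],s["contact_force"],s["finger_gap"])
cv2.imwrite("pics/w4raw.png",im);cv2.imwrite("pics/top4.png",top)
for X in((.568,-.2932,.026),(.5749,-.2223,.026),(.5037,-.2145,.026),(.4958,-.2854,.026)):
    p=proj("wrist",X,s);print(p);cv2.circle(im,tuple(int(v) for v in p),2,(0,0,255),-1)
print(ray("wrist",(319,258),.1500,s))
cv2.imwrite("pics/w4.png",im)
```

```text
[ 0.5688 -0.1805  0.2091] [-3.1401 -0.0011  1.5722] [ 0.3473 -0.2019 -3.4544] 0.01630762949716107
[319.5273 298.6284]
[326.6995 236.7032]
[253.5538 229.1868]
[250.4378 292.0919]
[ 0.5675 -0.178   0.15  ]
```

View pics/w4.png

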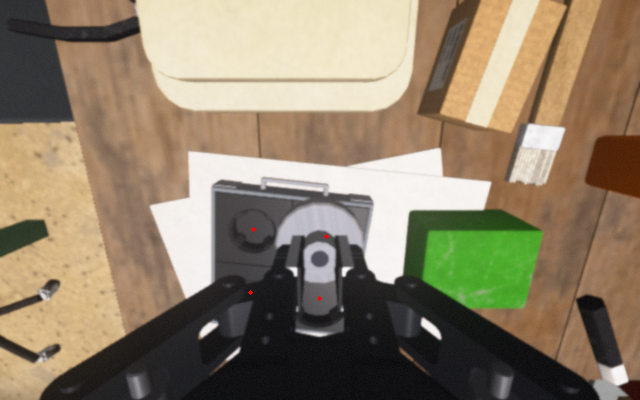

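The wrist view puts the small cutout at (253,230), matching the predicted dot, so the case plane is confirmed. Next: over the large cutout and down to just above it.

Request:
step_arm(steps=[0,0,0,-0.1135,-0.0005,0,0.0,0,0,0,-0.1135,-0.0005,0,0.0,0,0,0,-0.1135,-0.0005,0,0.0,0,0,0,-0.1135,-0.0005,0,0.0,0,0,0,-0.1135,-0.0005,0.05,0.0,0,0,0,-0.1135,-0.0005,0.08,0.0,0,0,0,-0.1135,-0.0005,0.08,0.0,0,0,0,-0.1135,-0.0005,0.08,0.0])

```text
time: 7.35
position: [0.5686, -0.2935, 0.13]
tool_rot: [-3.14, -0.001, 1.573]
contact_force: [-0.1, 0.5, -1.8]
finger_gap: 0.0161
grip_force: 69.0
```

Now press down slowly.

Request:
step_arm(steps=[0,0,0,0,0,0.008,0.0,0,0,0,0,0,0.014,0.0,0,0,0,0,0,0.018,0.0,0,0,0,0,0,0.022,0.0,0,0,0,0,0,0.022,0.0])

```text
time: 7.85
position: [0.5684, -0.2942, 0.1102]
tool_rot: [3.141, -0.001, 1.572]
contact_force: [-4.5, 4.0, 2.2]
finger_gap: 0.0166
grip_force: 78.2
```

Request:
step_arm(steps=[0,0,0,0.001,-0.001,0.004,0.0,0,0,0,0.001,-0.001,0.007,0.0,0,0,0,0.001,-0.001,0.009,0.0,0,0,0,0.001,-0.001,0.009,0.0])

```text
time: 8.25
position: [0.5687, -0.2948, 0.1084]
tool_rot: [3.136, 0.005, 1.572]
contact_force: [-13.7, 8.6, 40.5]
finger_gap: 0.0166
grip_force: 82.1
```

Request:
step_arm(steps=[0,0,0,0,0,-0.008,0.0,0,0,0,0,0,-0.008,0.0,0,0,0,0.0015,-0.002,-0.008,0.0,0,0,0,0.0015,-0.002,-0.004,0.0,0,0,0,0.0015,-0.002,-0.004,0.0])

```text
time: 8.75
position: [0.5683, -0.2949, 0.1083]
tool_rot: [3.134, 0.006, 1.571]
contact_force: [-3.6, 0.9, 21.9]
finger_gap: 0.0167
grip_force: 80.3
```

Request:
step_arm(steps=[0,0,0,0,0,-0.003,0.0,0,0,0,0,0,-0.004,0.04,0,0,0,0,0,-0.004,0.04,0,0,0,0,0,-0.004,0.04,0,0,0,0,0,-0.05,0.04,0,0,0,0.04,0,-0.1,0.04,0,0,0,0.08,0,-0.12,0.04,0,0,0,0.08,0,-0.12,0.04,0,0,0,0.08,0,-0.12,0.04])

```text
time: 9.65
position: [0.5662, -0.2118, 0.2237]
tool_rot: [3.14, 0.001, 1.573]
contact_force: [0.5, 0.1, -0.2]
finger_gap: 0.0399
grip_force: 0.0
```

Run:
```python
from h import *
s=bot.read_state();im=bot.grab_frame("wrist")[:,:,::-1].copy();print(s["position"],s["tool_rot"],s["contact_force"],s["finger_gap"])
sd=bot.grab_frame("side")[:,:,::-1];cv2.imwrite("pics/w5raw.png",im)
p=proj("side",(.568,-.293,.03));q=proj("wrist",(.568,-.293,.04),s);print(p,q)
x,y=int(p[0]),int(p[1]);a=cv2.resize(sd[y-25:y+25,x-40:x+40],(640,400),interpolation=cv2.INTER_CUBIC)
c=im[150:350,160:480];cv2.imwrite("pics/w5.png",np.vstack([a[50:350],cv2.resize(c,(480,300),interpolation=cv2.INTER_CUBIC)if 0 else cv2.resize(c,(640,400),interpolation=cv2.INTER_CUBIC)[50:350]]))
```

```text
[ 0.5662 -0.2118  0.2237] [3.14   0.001  1.5732] [ 0.4768  0.1077 -0.1805] 0.03986713933578678
[359.9123 169.371 ] [321.5336 271.5266]
```

View pics/w5.png

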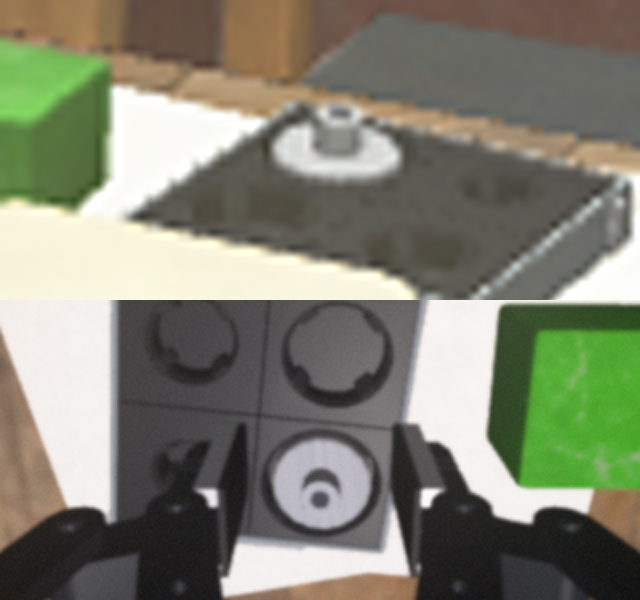

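The disc sits centred on the cutout but its flange still stands proud, so it isn't home. The −x force suggests the green block may have stopped the gripper, so I'll measure the block.

Run:
```python
from h import *
s=bot.read_state()
def mk(im):
    h=cv2.cvtColor(im,cv2.COLOR_BGR2HSV);return cv2.inRange(h,(50,120,60),(70,255,255))
W=cv2.imread("pics/w5raw.png");T=cv2.imread("pics/top4.png");S=cv2.imread("pics/side0.png");T=cv2.imread("pics/top0.png")
for n,im in(("top",T),("wrist",W),("side",S)):
    cs,_=cv2.findContours(mk(im),cv2.RETR_EXTERNAL,cv2.CHAIN_APPROX_SIMPLE)
    for c in cs:
        if cv2.contourArea(c)<200: continue
        x=cv2.approxPolyDP(c,3,True)[:,0];print(n,x.tolist())
        if n!="side":
            for z in(0.04,.07,.1): print(z,np.array([ray(n,p,z,s)[:2] for p in x]).round(3).tolist())
cv2.imwrite("pics/w6.png",np.hstack([cv2.resize(T[100:180,380:450],(560,600)[::1],interpolation=cv2.INTER_CUBIC)]))
# case height: rim corners in side0 vs heights
for z in(.02,.026,.03,.035): print(z,[proj("side",X+(z,)).round(1) for X in((.454,-.3188),(.4686,-.1706),(.6016,-.3345))])
```

```text
top [[127, 43], [130, 48], [107, 46], [109, 81], [137, 82], [135, 47]]
0.04 [[0.974, 0.523], [0.96, 0.514], [0.966, 0.577], [0.869, 0.568], [0.866, 0.493], [0.962, 0.501]]
0.07 [[0.962, 0.51], [0.948, 0.502], [0.954, 0.563], [0.86, 0.555], [0.857, 0.481], [0.951, 0.489]]
0.1 [[0.95, 0.498], [0.936, 0.49], [0.942, 0.549], [0.85, 0.541], [0.847, 0.47], [0.939, 0.477]]
wrist [[538, 192], [490, 178], [467, 179], [465, 184], [460, 179], [454, 183], [452, 180], [450, 186], [445, 181], [442, 188], [442, 181], [438, 184], [440, 189], [428, 186], [420, 216], [423, 224], [417, 223], [420, 228], [411, 238], [410, 250], [420, 267], [519, 267]]
0.04 [[0.767, -0.209], [0.72, -0.196], [0.699, -0.197], [0.698, -0.201], [0.693, -0.197], [0.688, -0.201], [0.686, -0.198], [0.685, -0.203], [0.679, -0.199], [0.677, -0.205], [0.677, -0.199], [0.673, -0.202], [0.676, -0.206], [0.664, -0.203], [0.66, -0.233], [0.664, -0.241], [0.658, -0.24], [0.661, -0.245], [0.654, -0.256], [0.654, -0.269], [0.666, -0.287], [0.765, -0.287]]
0.07 [[0.743, -0.201], [0.701, -0.189], [0.683, -0.19], [0.682, -0.194], [0.677, -0
[... 889 characters left out ...]
[557, 95], [565, 104], [562, 121], [543, 128], [527, 125], [519, 118], [522, 102], [535, 93]]
side [[348, 50], [341, 67], [341, 82], [346, 85], [339, 102], [340, 118], [390, 126], [400, 117], [402, 128], [426, 131], [420, 126], [427, 125], [428, 116], [416, 98], [410, 78], [414, 48], [404, 47], [408, 49], [405, 63], [379, 65], [366, 63], [360, 47]]
side [[527, 0], [533, 21], [583, 23], [589, 1]]
0.02 [array([396.5, 175.9]), array([376.4, 192.6]), array([354.8, 166.2])]
0.026 [array([396.6, 174.2]), array([376.5, 190.7]), array([354.9, 164.5])]
0.03 [array([396.7, 173. ]), array([376.6, 189.5]), array([354.9, 163.3])]
0.035 [array([396.9, 171.5]), array([376.7, 187.9]), array([355. , 161.9])]
```

Run:
```python
from h import *
s=bot.read_state();print(s["position"])
for z in(.044,.048): print(ray("wrist",(320,273.5),z,s))
for z in(.028,.032): print(ray("wrist",(320.9,266),z,s),ray("wrist",(321,266.8),z,s))
for z in(.026,.03): # medium cutout centre in crop (337,352), small (193,340)
    print(ray("wrist",(160+168.5,150+51),z,s))
```

```text
[ 0.5653 -0.2131  0.2216]
[ 0.5648 -0.2925  0.044 ]
[ 0.5648 -0.2901  0.048 ]
[ 0.5658 -0.2934  0.028 ] [ 0.5659 -0.2944  0.028 ]
[ 0.5658 -0.2911  0.032 ] [ 0.5659 -0.292   0.032 ]
[ 0.5732 -0.2222  0.026 ]
[ 0.5731 -0.221   0.03  ]
```

Request:
step_arm(steps=[0,0,0,-0.04,0.001,0,0.0,0,0,0,-0.079,0.001,0,0.0,0,0,0,-0.079,0.001,0.04,0.0,0,0,0,-0.079,0.001,0.08,0.0,0,0,0,-0.079,0.001,0.09,0.0,0,0,0,-0.079,0.001,0.09,0.0,0,0,0,-0.079,0.001,0.09,0.0], grip_force=40)

```text
time: 10.45
position: [0.5669, -0.2925, 0.1334]
tool_rot: [3.141, 0.0, 1.57]
contact_force: [0.1, 0.3, 1.0]
finger_gap: -0.0001
grip_force: 0.0
```

Request:
step_arm(steps=[0,0,0,0,0,0.006,0.0,0,0,0,0,0,0.01,0.0,0,0,0,0,0,0.013,0.0,0,0,0,0,0,0.015,0.0,0,0,0,0,0,0.015,0.0])

```text
time: 10.95
position: [0.5672, -0.292, 0.1207]
tool_rot: [3.139, 0.002, 1.571]
contact_force: [-2.7, 2.1, 12.3]
finger_gap: 0.0001
grip_force: 6.1
```

Request:
step_arm(steps=[0,0,0,0,0,0.002,0.0,0,0,0,0,0,0.004,0.0,0,0,0,0,0,0.004,0.0])

```text
time: 11.25
position: [0.5672, -0.2919, 0.1205]
tool_rot: [3.138, 0.003, 1.571]
contact_force: [-9.8, 5.3, 33.4]
finger_gap: 0.0001
grip_force: 17.0
```

Request:
step_arm(steps=[0,0,0,0,0,-0.03,0.0,0,0,0,0.038,-0.0315,-0.03,0.0,0,0,0,0.038,-0.0315,-0.03,0.0,0,0,0,0.038,-0.0315,0.0,0.0,0,0,0,0.038,-0.0315,0.003,0.0,0,0,0,0.038,-0.0315,0.006,0.0,0,0,0,0.038,-0.0315,0.006,0.0])

```text
time: 11.95
position: [0.5353, -0.254, 0.108]
tool_rot: [-3.141, -0.0, 1.571]
contact_force: [0.2, -0.8, -0.8]
finger_gap: -0.0003
grip_force: 0.0
```

Request:
step_arm(steps=[0,0,0,0,0,0.003,0.0,0,0,0,0,0,0.006,0.0,0,0,0,0,0,0.008,0.0,0,0,0,0,0,0.008,0.0])

```text
time: 12.35
position: [0.5359, -0.2543, 0.1065]
tool_rot: [3.138, 0.003, 1.571]
contact_force: [-11.5, 7.0, 38.0]
finger_gap: 0.0
grip_force: 19.2
```

Foam face touch at TCP 0.1068; hub top was 14 mm above that, which is exactly the "home" geometry. The large disc is home and the foam face lies at z≈0.0335. Next is the medium disc.

Request:
step_arm(steps=[0,0,0,0,0,-0.05,0.04,0,0,0,0,0,-0.1,0.04,0,0,0,0.05,0.041,-0.11,0.04,0,0,0,0.4945,0.041,-0.11,0.04,0,0,0,0.4945,0.041,-0.11,0.04,0,0,0,0.4945,0.041,-0.11,0.04,0,0,0,0.4945,0.041,-0.11,0.04,0,0,0,0.4945,0.041,-0.11,0.04,0,0,0,0.4945,0.041,-0.11,0.04,0,0,0,0.4945,0.041,-0.11,0.04,0,0,0,0.4945,0.041,-0.11,0.04,0,0,0,0.4945,0.041,-0.11,0.04,0,0,0,0.4945,0.041,-0.11,0.04,0,0,0,0.4945,0.041,-0.07,0.04,0,0,0,0.4945,0.041,-0.04,0.04,0,0,0,0.4945,0.041,-0.04,0.04,0,0,0,0.4945,0.041,-0.04,0.04])

```text
time: 14.05
position: [0.5762, 0.2401, 0.1403]
tool_rot: [-3.141, 0.0, 1.57]
contact_force: [-0.4, -0.4, 0.4]
finger_gap: 0.0395
grip_force: 0.0
```

```bash
cat > look.py <<'E'
from h import *
import sys
# dark bore blob near the expected hub top; prints position, refined xy
X=np.array(eval(sys.argv[1]));s=bot.read_state();im=bot.grab_frame("wrist")[:,:,::-1].copy();cv2.imwrite("pics/last.png",im)
p=proj("wrist",X,s);x,y=p.round().astype(int);g=cv2.cvtColor(im,cv2.COLOR_BGR2GRAY);h=30
c=g[y-h:y+h,x-h:x+h];n,l,st,ce=cv2.connectedComponentsWithStats((c<110).astype(np.uint8))
print("tcp",s["position"],"pred px",p)
for i in range(1,n):
    if 15<st[i,4]<300: print(st[i,4],ce[i]+[x-h,y-h],ray("wrist",ce[i]+[x-h,y-h],X[2],s))
E
python3 look.py "(.5768,.2402,.03)"
```

```text
tcp [0.5762 0.2401 0.1403] pred px [321.7503 224.5624]
58 [321.3793 208.8966] [0.5765 0.2516 0.03  ]
26 [322.5769 223.1538] [0.5774 0.2412 0.03  ]
```

Request:
step_arm(steps=[0,0,0,0.0005,0.001,0.03,0.04,0,0,0,0.0005,0.001,0.045,0.04,0,0,0,0.0005,0.001,0.051,0.04,0,0,0,0.0005,0.001,0.051,0.04,0,0,0,0.0005,0.001,0.051,0.015,0,0,0,0.0005,0.001,0.05,0.015,0,0,0,0.0005,0.001,0.05,0.015,0,0,0,0.0005,0.001,0.05,0.0,0,0,0,0.0005,0.001,0.05,0.0], grip_force=70)

```text
time: 15.0
position: [0.5779, 0.2414, 0.0913]
tool_rot: [3.139, -0.001, 1.571]
contact_force: [0.3, -0.4, 6.5]
finger_gap: 0.0165
grip_force: 69.0
```

Request:
step_arm(steps=[0,0,0,0,0,-0.04,0.0,0,0,0,0,0,-0.08,0.0,0,0,0,0,0,-0.12,0.0,0,0,0,0,0,-0.12,0.0,0,0,0,0,0,-0.12,0.0], grip_force=70)

```text
time: 15.5
position: [0.5775, 0.2413, 0.2109]
tool_rot: [3.139, -0.001, 1.571]
contact_force: [0.6, -0.4, -2.1]
finger_gap: 0.0166
grip_force: 68.6
```

Request:
step_arm(steps=[0,0,0,-0.4625,-0.003,0,0.0,0,0,0,-0.4625,-0.003,0,0.0,0,0,0,-0.4625,-0.003,0,0.0,0,0,0,-0.4625,-0.003,0,0.0,0,0,0,-0.4625,-0.003,0,0.0,0,0,0,-0.4625,-0.003,0,0.0,0,0,0,-0.4625,-0.003,0,0.0,0,0,0,-0.4625,-0.003,0,0.0,0,0,0,-0.4625,-0.003,0,0.0,0,0,0,-0.4625,-0.003,0,0.0,0,0,0,-0.4625,-0.003,0,0.0,0,0,0,-0.4625,-0.003,0,0.0,0,0,0,-0.4625,-0.003,0.05,0.0,0,0,0,-0.4625,-0.003,0.078,0.0,0,0,0,-0.4625,-0.003,0.078,0.0,0,0,0,-0.4625,-0.003,0.078,0.0])

```text
time: 17.1
position: [0.5739, -0.2194, 0.1318]
tool_rot: [-3.14, -0.001, 1.573]
contact_force: [-0.7, 0.7, -0.4]
finger_gap: 0.0165
grip_force: 68.7
```

Request:
step_arm(steps=[0,0,0,-0.002,0,0.006,0.0,0,0,0,-0.002,0,0.012,0.0,0,0,0,-0.002,0,0.017,0.0,0,0,0,-0.002,0,0.021,0.0,0,0,0,-0.002,0,0.024,0.0,0,0,0,-0.002,0,0.024,0.0])

```text
time: 17.7
position: [0.5747, -0.2229, 0.1092]
tool_rot: [3.14, -0.001, 1.571]
contact_force: [-0.7, 5.3, 9.4]
finger_gap: 0.0168
grip_force: 70.0
```

Request:
step_arm(steps=[0,0,0,0.001,0,0.002,0.0,0,0,0,0.001,0,0.003,0.0,0,0,0,0.001,0,0.003,0.0])

```text
time: 18.0
position: [0.5747, -0.2227, 0.1092]
tool_rot: [3.139, 0.002, 1.571]
contact_force: [-7.1, 4.6, 24.6]
finger_gap: 0.0163
grip_force: 71.6
```

Request:
step_arm(steps=[0,0,0,0,0,-0.003,0.0,0,0,0,0,0,-0.004,0.04,0,0,0,0,0,-0.004,0.04,0,0,0,0,0,-0.004,0.04,0,0,0,0,0,-0.03,0.04,0,0,0,0,0,-0.035,0.04,0,0,0,0,0,-0.035,0.0,0,0,0,0,0,-0.035,0.0,0,0,0,0,0,-0.035,0.0,0,0,0,0,0,-0.025,0.0,0,0,0,0,0,-0.018,0.0,0,0,0,0,0,-0.015,0.0,0,0,0,0,0,-0.013,0.0,0,0,0,0,0,-0.013,0.0], grip_force=40)

```text
time: 19.4
position: [0.5736, -0.222, 0.1206]
tool_rot: [3.141, 0.0, 1.571]
contact_force: [-9.0, 3.9, 22.7]
finger_gap: 0.0001
grip_force: 11.7
```

Hub-top contact at 0.1206, same as the large disc: medium is home. Next is the small disc.

Request:
step_arm(steps=[0,0,0,0,0,-0.05,0.0,0,0,0,0,0,-0.1,0.0,0,0,0,0.05,-0.0165,-0.1,0.04,0,0,0,0.594,-0.0165,-0.1,0.04,0,0,0,0.594,-0.0165,-0.1,0.04,0,0,0,0.594,-0.0165,-0.1,0.04,0,0,0,0.594,-0.0165,-0.1,0.04,0,0,0,0.594,-0.0165,-0.1,0.04,0,0,0,0.594,-0.0165,-0.1,0.04,0,0,0,0.594,-0.0165,-0.1,0.04,0,0,0,0.594,-0.0165,-0.1,0.04,0,0,0,0.594,-0.0165,-0.1,0.04,0,0,0,0.594,-0.0165,-0.1,0.04,0,0,0,0.594,-0.0165,-0.1,0.04,0,0,0,0.594,-0.0165,-0.1,0.04,0,0,0,0.594,-0.0165,-0.1,0.04,0,0,0,0.594,-0.0165,-0.06,0.04,0,0,0,0.594,-0.0165,-0.022,0.04,0,0,0,0.594,-0.0165,-0.022,0.04,0,0,0,0.594,-0.0165,-0.022,0.04])

```text
time: 21.4
position: [0.5573, 0.37, 0.1395]
tool_rot: [-3.139, 0.001, 1.569]
contact_force: [0.3, -0.5, 1.2]
finger_gap: 0.0401
grip_force: 0.0
```

```bash
python3 look.py "(.5573,.3722,.03)"
```

```text
tcp [0.5573 0.37   0.1395] pred px [321.0969 221.9537]
122 [318.8197 195.2541] [0.5558 0.3912 0.03  ]
130 [320.8077 207.2385] [0.5571 0.3828 0.03  ]
114 [321.2632 222.    ] [0.5574 0.3722 0.03  ]
199 [313.2412 244.0704] [0.5518 0.3556 0.03  ]
```

Request:
step_arm(steps=[0,0,0,0.002,0,0.03,0.04,0,0,0,0.002,0,0.044,0.04,0,0,0,0.002,0,0.05,0.04,0,0,0,0.002,0,0.05,0.04,0,0,0,0.002,0,0.05,0.015,0,0,0,0.002,0,0.049,0.015,0,0,0,0.002,0,0.049,0.015,0,0,0,0.002,0,0.049,0.0,0,0,0,0.002,0,0.049,0.0], grip_force=70)

```text
time: 22.35
position: [0.558, 0.3739, 0.0918]
tool_rot: [3.14, -0.001, 1.571]
contact_force: [0.4, -0.8, 4.3]
finger_gap: 0.0168
grip_force: 68.7
```

Request:
step_arm(steps=[0,0,0,0,0,-0.04,0.0,0,0,0,0,0,-0.08,0.0,0,0,0,0,0,-0.12,0.0,0,0,0,0,0,-0.12,0.0,0,0,0,0,0,-0.12,0.0], grip_force=70)

```text
time: 22.85
position: [0.5581, 0.374, 0.2121]
tool_rot: [3.139, -0.001, 1.571]
contact_force: [0.0, 0.0, -1.0]
finger_gap: 0.0165
grip_force: 68.5
```

Request:
step_arm(steps=[0,0,0,-0.586,-0.0545,0,0.0,0,0,0,-0.586,-0.0545,0,0.0,0,0,0,-0.586,-0.0545,0,0.0,0,0,0,-0.586,-0.0545,0,0.0,0,0,0,-0.586,-0.0545,0,0.0,0,0,0,-0.586,-0.0545,0,0.0,0,0,0,-0.586,-0.0545,0,0.0,0,0,0,-0.586,-0.0545,0,0.0,0,0,0,-0.586,-0.0545,0,0.0,0,0,0,-0.586,-0.0545,0,0.0,0,0,0,-0.586,-0.0545,0,0.0,0,0,0,-0.586,-0.0545,0,0.0,0,0,0,-0.586,-0.0545,0,0.0,0,0,0,-0.586,-0.0545,0,0.0,0,0,0,-0.586,-0.0545,0,0.0,0,0,0,-0.586,-0.0545,0.05,0.0,0,0,0,-0.586,-0.0545,0.078,0.0,0,0,0,-0.586,-0.0545,0.078,0.0,0,0,0,-0.586,-0.0545,0.078,0.0])

```text
time: 24.75
position: [0.503, -0.2108, 0.1329]
tool_rot: [-3.14, -0.001, 1.573]
contact_force: [0.0, -0.2, -0.5]
finger_gap: 0.0165
grip_force: 68.7
```

Request:
step_arm(steps=[0,0,0,-0.0015,0,0.006,0.0,0,0,0,-0.0015,0,0.012,0.0,0,0,0,-0.0015,0,0.017,0.0,0,0,0,-0.0015,0,0.021,0.0,0,0,0,-0.0015,0,0.026,0.0,0,0,0,-0.0015,0,0.026,0.0,0,0,0,-0.0015,0,0.027,0.0])

```text
time: 25.45
position: [0.5037, -0.2136, 0.1095]
tool_rot: [3.139, 0.0, 1.571]
contact_force: [-7.5, 8.6, 35.8]
finger_gap: 0.0164
grip_force: 72.3
```

Request:
step_arm(steps=[0,0,0,0,0,-0.004,0.0,0,0,0,0,0,-0.004,0.04,0,0,0,0,0,-0.004,0.04,0,0,0,0,0,-0.004,0.04,0,0,0,0,0,-0.03,0.04,0,0,0,0,0,-0.035,0.04,0,0,0,0,0,-0.035,0.0,0,0,0,0,0,-0.035,0.0,0,0,0,0,0,-0.035,0.0,0,0,0,0,0,-0.025,0.0,0,0,0,0,0,-0.018,0.0,0,0,0,0,0,-0.015,0.0,0,0,0,0,0,-0.013,0.0,0,0,0,0,0,-0.013,0.0], grip_force=40)

```text
time: 26.85
position: [0.5022, -0.2143, 0.1206]
tool_rot: [-3.14, 0.002, 1.57]
contact_force: [-9.2, 1.0, 20.3]
finger_gap: 0.0001
grip_force: 10.2
```

Small is home too (0.1206). Now the arbor.

Request:
step_arm(steps=[0,0,0,0,0,-0.05,0.0,0,0,0,0,0,-0.1,0.0,0,0,0,0.05,-0.0635,-0.1,0.04,0,0,0,0.587,-0.0635,-0.1,0.04,0,0,0,0.587,-0.0635,-0.1,0.04,0,0,0,0.587,-0.0635,-0.1,0.04,0,0,0,0.587,-0.0635,-0.1,0.04,0,0,0,0.587,-0.0635,-0.1,0.04,0,0,0,0.587,-0.0635,-0.1,0.04,0,0,0,0.587,-0.0635,-0.1,0.04,0,0,0,0.587,-0.0635,-0.1,0.04,0,0,0,0.587,-0.0635,-0.1,0.04,0,0,0,0.587,-0.0635,-0.1,0.04,0,0,0,0.587,-0.0635,-0.1,0.04,0,0,0,0.587,-0.0635,-0.1,0.04,0,0,0,0.587,-0.0635,-0.1,0.04,0,0,0,0.587,-0.0635,-0.07,0.04,0,0,0,0.587,-0.0635,-0.06,0.04,0,0,0,0.587,-0.0635,-0.06,0.04,0,0,0,0.587,-0.0635,-0.06,0.04])

```text
time: 28.85
position: [0.4398, 0.372, 0.1792]
tool_rot: [-3.141, 0.0, 1.569]
contact_force: [0.5, 0.2, -0.6]
finger_gap: 0.0401
grip_force: 0.0
```

Run:
```python
from h import *
s=bot.read_state();im=bot.grab_frame("wrist")[:,:,::-1].copy();print(s["position"])
for z in(.064,):
    p=proj("wrist",(.4385,.3729,z),s);print(p);cv2.circle(im,tuple(int(v) for v in p.round()),1,(0,0,255),-1)
cv2.imwrite("pics/w7.png",im)
```

```text
[0.4398 0.372  0.1792]
[318.8835 220.9415]
```

View pics/w7.png

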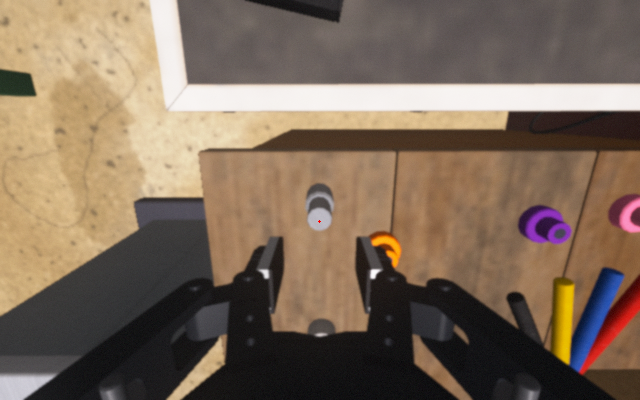

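Arbor top is centred near (319,218), about 1.5 mm farther in +y than the prediction.

Request:
step_arm(steps=[0,0,0,0.002,-0.001,0.03,0.04,0,0,0,0.002,-0.001,0.055,0.04,0,0,0,0.002,-0.001,0.062,0.04,0,0,0,0.002,-0.001,0.062,0.04,0,0,0,0.002,-0.001,0.062,0.015,0,0,0,0.002,-0.001,0.062,0.015,0,0,0,0.002,-0.001,0.062,0.015,0,0,0,0.002,-0.001,0.062,0.0,0,0,0,0.002,-0.001,0.062,0.0], grip_force=70)

```text
time: 29.8
position: [0.4395, 0.3758, 0.1188]
tool_rot: [3.139, -0.002, 1.571]
contact_force: [-0.1, -0.8, 6.6]
finger_gap: 0.0156
grip_force: 68.2
```

Request:
step_arm(steps=[0,0,0,0,0,-0.04,0.0,0,0,0,0,0,-0.08,0.0,0,0,0,0,0,-0.12,0.0,0,0,0,0,0,-0.12,0.0,0,0,0,0,0,-0.12,0.0], grip_force=70)

```text
time: 30.3
position: [0.4391, 0.3755, 0.2381]
tool_rot: [3.139, -0.002, 1.571]
contact_force: [0.6, 0.4, -2.1]
finger_gap: 0.0151
grip_force: 69.1
```

Run:
```python
from h import *
s=bot.read_state();im=bot.grab_frame("wrist")[:,:,::-1];print(s["position"])
cv2.imwrite("pics/w8.png",cv2.resize(im[180:330,220:420],(800,600),interpolation=cv2.INTER_CUBIC))
```

```text
[0.4391 0.3755 0.2381]
```

View pics/w8.png

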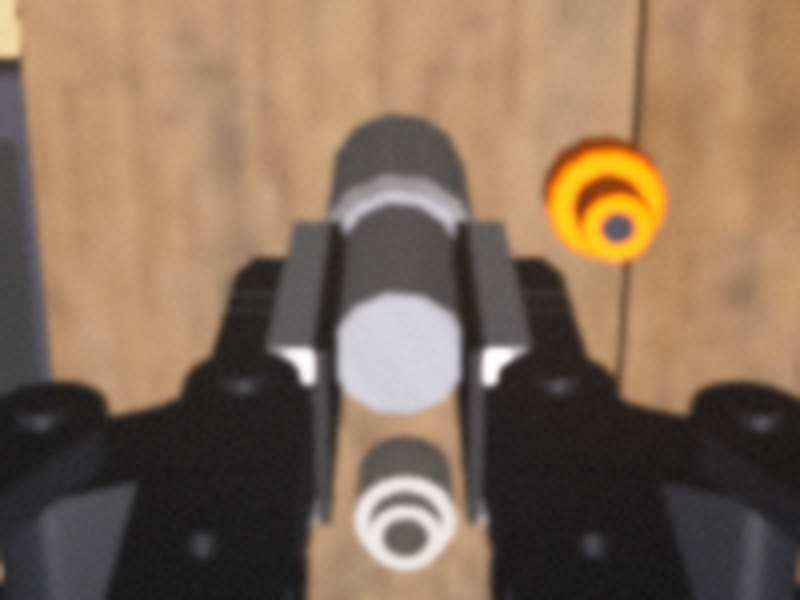

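The arbor is held upright with its top at wrist px (320,268). Carry it over.

Request:
step_arm(steps=[0,0,0,-0.657,0.056,0,0.0,0,0,0,-0.657,0.056,0,0.0,0,0,0,-0.657,0.056,0,0.0,0,0,0,-0.657,0.056,0,0.0,0,0,0,-0.657,0.056,0,0.0,0,0,0,-0.657,0.056,0,0.0,0,0,0,-0.657,0.056,0,0.0,0,0,0,-0.657,0.056,0,0.0,0,0,0,-0.657,0.056,0,0.0,0,0,0,-0.657,0.056,0,0.0,0,0,0,-0.657,0.056,0,0.0,0,0,0,-0.657,0.056,0,0.0,0,0,0,-0.657,0.056,0,0.0,0,0,0,-0.657,0.056,0,0.0,0,0,0,-0.657,0.056,0,0.0,0,0,0,-0.657,0.056,0,0.0,0,0,0,-0.657,0.056,0,0.0,0,0,0,-0.657,0.056,0.04,0.0,0,0,0,-0.657,0.056,0.07,0.0,0,0,0,-0.657,0.056,0.07,0.0])

```text
time: 32.35
position: [0.4923, -0.2782, 0.1629]
tool_rot: [-3.135, -0.005, 1.573]
contact_force: [-1.4, 1.3, -1.8]
finger_gap: 0.0148
grip_force: 68.9
```

Run:
```python
from h import *
s=bot.read_state();im=bot.grab_frame("wrist")[:,:,::-1];print(s["position"],s["tool_rot"])
print(ray("wrist",(320,268),s["position"][2]-.0548,s))
p=proj("wrist",(.4955,-.2838,.0335),s);print("hole px",p)
a=im[150:350,190:450].copy();cv2.imwrite("pics/w9.png",cv2.resize(a,(780,600),interpolation=cv2.INTER_CUBIC))
```

```text
[ 0.4923 -0.2782  0.1629] [-3.1349 -0.0055  1.573 ]
[ 0.4913 -0.2787  0.1081]
hole px [325.9284 223.0078]
```

View pics/w9.png

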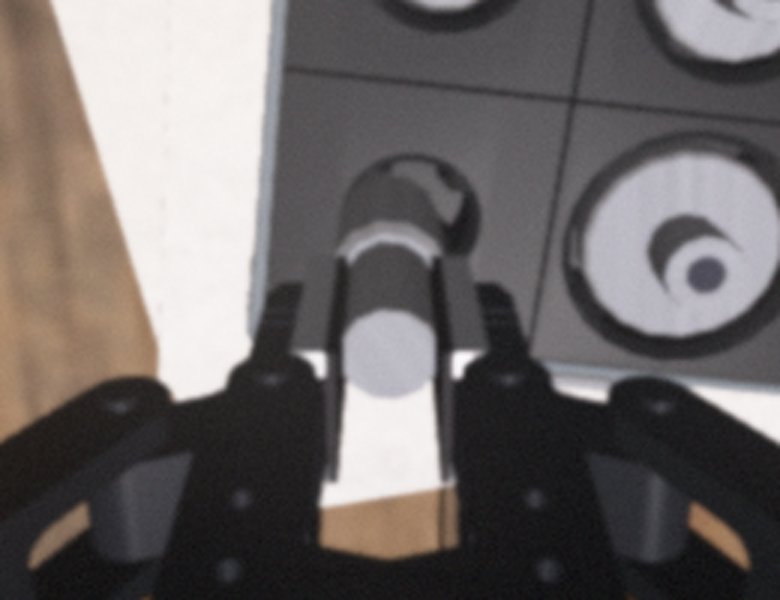

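Request:
step_arm(steps=[0,0,0,-0.002,0.001,0,0.0,0,0,0,-0.002,0.001,0.004,0.0,0,0,0,-0.002,0.001,0.004,0.0])

```text
time: 32.7
position: [0.4963, -0.2842, 0.1641]
tool_rot: [3.14, 0.001, 1.571]
contact_force: [0.2, -0.1, -1.9]
finger_gap: 0.0149
grip_force: 68.9
```

Request:
step_arm(steps=[0,0,0,0,0,0.006,0.0,0,0,0,0,0,0.012,0.0,0,0,0,0,0,0.016,0.0,0,0,0,0,0,0.02,0.0,0,0,0,0,0,0.024,0.0,0,0,0,0,0,0.028,0.0,0,0,0,0,0,0.028,0.0])

```text
time: 33.4
position: [0.4956, -0.2836, 0.1342]
tool_rot: [-3.142, -0.001, 1.571]
contact_force: [1.5, 1.0, -3.3]
finger_gap: 0.0152
grip_force: 68.9
```

Request:
step_arm(steps=[0,0,0,0,0,0.003,0.0,0,0,0,0,0,0.006,0.0,0,0,0,0,0,0.008,0.0,0,0,0,0,0,0.008,0.0])

```text
time: 33.8
position: [0.4962, -0.2844, 0.1308]
tool_rot: [3.139, 0.003, 1.571]
contact_force: [-4.8, 5.2, 23.1]
finger_gap: 0.0156
grip_force: 72.2
```

Request:
step_arm(steps=[0,0,0,0,0,-0.004,0.0,0,0,0,0,0,-0.004,0.04,0,0,0,0,0,-0.004,0.04,0,0,0,0,0,-0.004,0.04,0,0,0,0,0,-0.03,0.04,0,0,0,0,0,-0.045,0.04,0,0,0,0,0,-0.045,0.0,0,0,0,0,0,-0.045,0.0,0,0,0,0,0,-0.045,0.0,0,0,0,0,0,-0.032,0.0,0,0,0,0,0,-0.025,0.0,0,0,0,0,0,-0.021,0.0,0,0,0,0,0,-0.019,0.0,0,0,0,0,0,-0.019,0.0], grip_force=40)

```text
time: 35.2
position: [0.4969, -0.2848, 0.1488]
tool_rot: [3.138, 0.003, 1.571]
contact_force: [-3.4, 2.0, 22.4]
finger_gap: 0.0002
grip_force: 10.8
```

Contact is exactly at 0.1488, so the arbor is home. I'll retract clear and take a final look.

Request:
step_arm(steps=[0,0,0,0,0,-0.05,0.0,0,0,0,0,0,-0.1,0.0,0,0,0,0.15,-0.1,-0.12,0.0,0,0,0,0.15,-0.1,-0.12,0.0,0,0,0,0.15,-0.1,-0.12,0.0,0,0,0,0.15,-0.1,-0.12,0.0,0,0,0,0.15,-0.1,-0.12,0.0,0,0,0,0.15,-0.1,-0.12,0.0])

```text
time: 36.0
position: [0.3955, -0.1335, 0.2656]
tool_rot: [3.141, 0.0, 1.572]
contact_force: [0.6, -0.5, 0.6]
finger_gap: 0.0001
grip_force: 0.0
```

Run:
```python
from h import *
t=bot.grab_frame("top")[:,:,::-1];w=bot.grab_frame("wrist")[:,:,::-1]
cv2.imwrite("pics/f.png",np.vstack([cv2.resize(t[160:260,160:480],(640,200)),w]))
```

```text
(no output)
```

View pics/f.png

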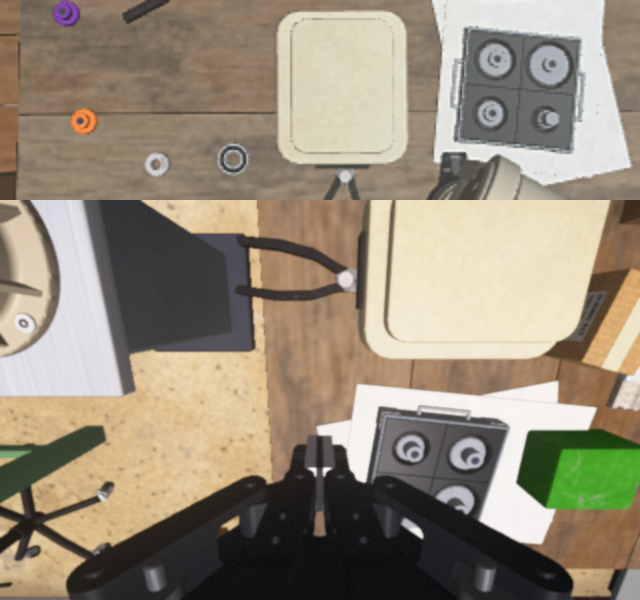

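All four pieces sit centred in their cutouts. The bushing (156,164 in the composite) and bearing (232,158) are where they stood, and the gripper is clear.

```bash
python3 -c "
from plant import bot
print(bot.sign_off())"
```

```text
the job is handed in; nothing more can be done
None
```

The three discs and the arbor are pressed home in their own cutouts, checked by touching each top; the bearing and bushing are where they stood, and I handed the job in at about 36 s of 112 s without a verdict coming back. The wrist force briefly read 40.5 N while I pressed the large disc, through the fingers and not the gripper body as far as I could tell.

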